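# Index the engine barrel fixture by one notch

### The arm

A 7-joint arm with a two-finger parallel gripper is mounted at the origin on the work surface. World frame = base frame: x ahead of the robot, y to its left, z up, the work surface at z = 0. Lengths are in m, angles in rad, forces in N, time in s.
With the tool pointing down it reaches from about 0.425 to 0.825 m from the base axis. Payload 3.6 kg.
Tool frame: the origin (TCP) lies where the fingers leave the gripper's body, on its centre line; the fingertips stand 73 mm ahead of it and the grasp point (between the pads) lies 54 mm ahead of it; x points along the fingers, y is the direction in which the jaws open and shut, and the axes are right-handed (so a half turn about x gives the same grasp; the last joint's range is limited). The gripper opens to 85 mm and grips with 20 to 120 N. Pads are 22 mm wide; open, the fingers measure 114 mm over their backs; the gripper's body (76 mm by 85 mm) begins 54 mm behind the grasp point. The pads swing forward as they close: fully open they stand 13 mm farther back than shut.
Start: joints at [-1.272, 0.615, -0.013, 1.423, 0.008, 1.103, -0.04], TCP at [0.208, 0.616, 0.304] pointing down, gripper open.
Joint ranges: [-3.12, 3.12], [-0.3, 2.06], [-1.34, 1.32], [0.26, 2.42], [-1.36, 4.5], [0.01, 1.98], [-2.84, 2.84]. Speed limits (rad/s): [2.79, 2.79, 3.14, 3.14, 3.14, 3.14, 3.14].

### API

Orientations are given as a unit quaternion [x, y, z, w].
In Python, from station import arm, snapshot, camera_info, ticket gives the robot as it stands. Calls block until the motion is done:
- arm.movep(position, orientation): joint-space move of the TCP to a pose.
- arm.line_to(position, velocity=0.15, ori=None): straight line of the TCP; ori=None keeps the orientation; velocity is the mean speed in m/s.
- arm.move_j(angles): joint-space move.
- arm.move_gripper(opening, effort=None): opening from 0.0 (shut) to 1.0 (fully open); effort is the grip in N (None keeps the last); returns when the fingers have stopped.
- arm.pause(seconds).
- arm.ik(position, orientation): joint angles nearest the present ones, or None.
- snapshot(name): name is "side" or "top"; returns the picture (384x512x3 uint8, blue, green, red); there is no depth.
- camera_info(name): a dict with "fx", "fy", "cx", "cy" (pixels), "R" (3x3) and "t" (3): a world point X has camera coordinates R X + t. Camera axes: x right, y down, z forward; pixel columns grow to the right and rows downward; lengths in m; the calibration is good to about 2 mm. A picture is of the moment at which its call begins. camera_info takes no time and is no camera call.
A pose or a line that the arm cannot do raises arm.MotionError and nothing moves.
- ticket.finish_job(): hands the job in, once; it reports no verdict.
Readings, each from a call of its own:
- arm.read_time(): time.
- arm.read_joint_positions(): joint angles.
- arm.read_dq(): joint speeds.
- arm.read_effort(): joint torques, N m.
- arm.read_tool_pos(): TCP position.
- arm.read_eef_rot(): TCP orientation.
- arm.read_ft_force(): force on the tool from outside, world axes, zero at the start.
- arm.read_wrist_torque(): the same for the moment, N m.
- arm.read_opening(): opening from 0.0 (shut) to 1.0 (fully open).
Only numpy, scipy, OpenCV 4.12 (cv2) and the standard library are available. Lean on these libraries where they do the work, as an engineer would, in place of code of your own. Each camera call takes 0.05 s, during which the arm holds its last target.

### The job

Seen from above, turn the indexing stand counter-clockwise to its very next notch: press the black spring plunger in with your fingertips to unlatch the turntable, push the table round, and let the plunger pop back up by itself into that notch, so that the table is locked again. Nothing is to be picked up; do not touch the engine barrel standing on the table, leave the other things on the bench where they are, and finish clear of everything.

Things in the scene. Friction and masses are not known exactly. Their poses are not given: they have to be found in the camera images.
- turntable (a joint): Angle of the turntable on its fixed stand, rad, about the vertical axis through turntable_center, counter-clockwise seen from above positive. It is latched near 0 at the start (play about +-0.03). The stand's index plate has 8 notches, 45 degrees (0.785 rad) apart. Free of the latch it turns with 0.12 N m of friction and stays where it is left.
- plunger (a joint): How far the plunger is pressed down, m: 0 = up, its latch tooth in a notch; 0.014 = bottomed. The table is free from about 0.010 on. Between notches the tooth rides under the plate and keeps the plunger at about 0.009 when nothing presses it; at a notch it springs up to 0 and latches the table (if kept pressed it passes the notch). Spring: 4 N to start, 7 N at the bottom.
- plunger_top (a point): Centre of the flat top of the plunger, a black round button 36 mm across, 10 mm thick, top 102 mm above the bench when up; pressed straight down. It sits on an arm of the turntable, 105 mm from the table's axis, and goes round with it. The button's outer and clockwise sides are open; on the other two stand the fence and the guard.
- push_fence (a point): Middle of the top edge of the push fence, on its face towards the button: an upright radial steel plate on the same arm, on the button's counter-clockwise side, 46 mm long, 8 mm thick, face 23 mm from the button's centre, top 119 mm above the bench. A fingertip just above the raised button (no lower than 104 mm above the bench) can push against it to turn the table.
- guard (a point): Middle of the top edge of the guard, on its face towards the button: a lower steel wall on the arm between button and barrel, face 23 mm from the button's centre, top 108 mm above the bench.
- turntable_center (a point): Centre of the upper face of the steel turntable, a disc 144 mm across, 78 mm above the bench, on its axis of rotation. Its x axis runs from the plunger towards the centre (plunger at x = -105 mm, y = 0, the push fence on its -y side) and turns with the table. Beneath it is the fixed notched index plate (about 185 mm across) on a grey foot 150 mm square.
- barrel: Finned aluminium engine barrel, 80 x 80 mm square and 52 mm high, 0.6 kg, standing loose in the middle of the turntable between four 6 mm high stops and carried round by it; its top is 130 mm above the bench. Origin: centre of its underside. Not to be touched or lifted.
- spray_can: Bystander: spray can, 64 mm across, 180 mm high, upright on the bench; origin at the centre of its foot.
- socket: Bystander: steel wrench socket, 36 mm across, 48 mm high, upright on the bench; origin at the centre of its foot.
- wrench: Bystander: spanner 170 mm long lying flat on the bench beside the stand; origin under its middle.
There are look-alikes about, which are no part of the job. Of the things that look like the part that bears turntable, take the one that is farthest from the robot's base at the start.

How it is judged:
By the outcome, as a careful person would: the job done as asked, in the order asked, and still so for the second after the job is handed in, with the robot touching nothing.
It also fails if it takes over 45 s, if anything falls off the work surface, if the arm or the gripper's body presses on something with over 40 N, if the wrist force passes 120 N, or if a joint passes its speed limit or range.

## Working session

There is one attempt and no reset: what is moved stays moved. The work goes in short steps, each a Python script; the robot and the scene stay as the last script left them, time stands still between calls to the robot, and variables do not carry over. Pictures are saved under pics/ and viewed, and the job is handed in when it is done.

```bash
ls; mkdir -p pics; python3 - <<'E'
from station import arm,snapshot,camera_info
import cv2
for n in("side","top"):
    cv2.imwrite(f"pics/{n}0.png",snapshot(n)); print(camera_info(n))
print(arm.read_time(),arm.read_tool_pos(),arm.read_eef_rot(),arm.read_opening())
E
```

```text
pics
{'fx': 374.5024362346698, 'fy': 374.5024362346698, 'cx': 253.621336710638, 'cy': 196.32219517323176, 'R': array([[ 0.77722755, -0.62914712,  0.00955163],
       [-0.46387236, -0.58317704, -0.66687853],
       [ 0.425135  ,  0.51388563, -0.74510522]]), 't': array([-0.34902814,  0.28495428,  1.06071464])}
{'fx': 373.5796234086077, 'fy': 373.5796234086077, 'cx': 253.5646213257241, 'cy': 191.16813626403538, 'R': array([[-0.00925062, -0.99938998, -0.03367624],
       [-0.99504321,  0.01253459, -0.09865034],
       [ 0.09901228,  0.03259674, -0.99455217]]), 't': array([0.02591501, 0.46018367, 1.04884877])}
0.1 [0.20783701 0.6153173  0.30283836] [ 0.11380701  0.69789094 -0.11545781  0.69761429] 0.9987063232479622
```

View pics/side0.png

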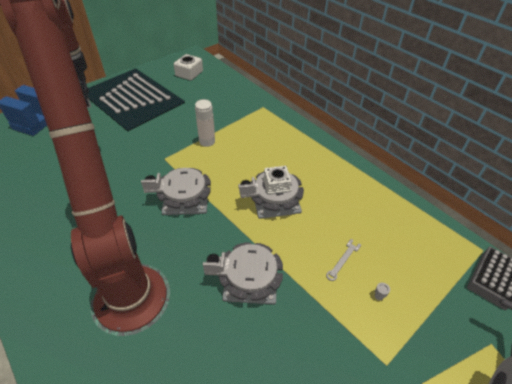

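View pics/top0.png

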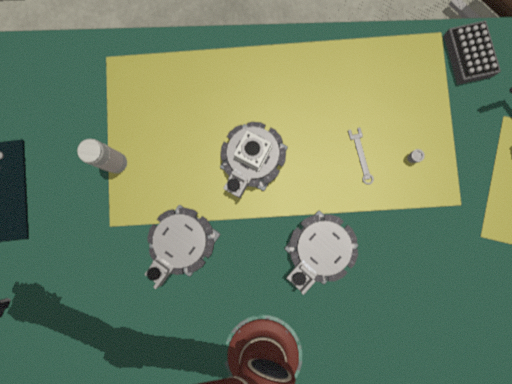

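The three stands are at about (253,155), (180,242) and (323,248) in the top view. The farthest one carries the barrel, so that is the target. Its black button is near (236,186). I'll zoom in on it.

```bash
python3 - <<'E'
import cv2
a=cv2.imread("pics/top0.png")[110:215,200:310]; cv2.imwrite("pics/topz.png",cv2.resize(a,None,fx=5.4,fy=5.4,interpolation=cv2.INTER_CUBIC))
a=cv2.imread("pics/side0.png")[155:225,230:310]; cv2.imwrite("pics/sidez.png",cv2.resize(a,None,fx=8,fy=8,interpolation=cv2.INTER_CUBIC))
E
```

```text
(no output)
```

View pics/topz.png

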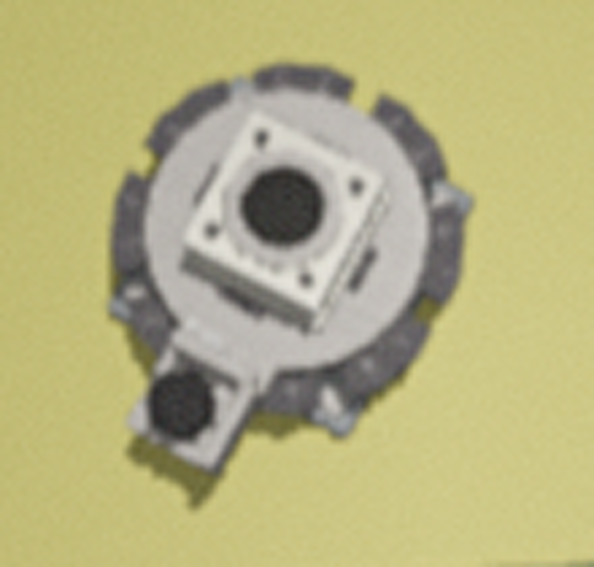

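View pics/sidez.png

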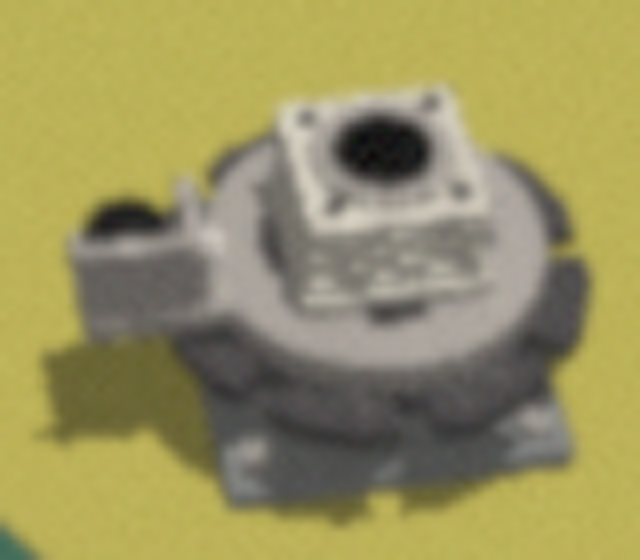

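```bash
cat > h.py <<'E'
import numpy as np,cv2
from station import arm,snapshot,camera_info,ticket
def ray(n,px,z):
    c=camera_info(n);R=c['R'];o=-R.T@c['t']
    d=R.T@np.array([(px[0]-c['cx'])/c['fx'],(px[1]-c['cy'])/c['fy'],1.])
    return o+d*(z-o[2])/d[2]
def blobs(img,roi,thr=60,up=8):
    x0,y0,x1,y1=roi
    g=cv2.resize(img[y0:y1,x0:x1].max(2),None,fx=up,fy=up,interpolation=cv2.INTER_CUBIC)
    n,l,s,c=cv2.connectedComponentsWithStats((g<thr).astype(np.uint8))
    return [(((c[i]+.5)/up-.5)+[x0,y0],s[i][2:]/up) for i in range(1,n) if s[i][4]>up*up*20]
E
python3 - <<'E'
from h import *
np.set_printoptions(precision=4,suppress=True)
for n,roi in(("top",(210,115,300,205)),("side",(235,160,305,215))):
    im=cv2.imread(f"pics/{n}0.png")
    for thr in(60,80):
        for c,s in blobs(im,roi,thr): print(n,thr,c,s,'z102',ray(n,c,.102)[:2],'z130',ray(n,c,.13)[:2])
# disc edge: light pixels (topz scale hand-read extremes)
P=np.array([[145,220],[432,230],[300,92],[265,372],[175,150],[405,150],[395,320]])/5.4+[200,110]-.4
W=np.array([ray("top",p,.078)[:2] for p in P])
A=np.c_[2*W,np.ones(len(W))];s=np.linalg.lstsq(A,(W**2).sum(1),rcond=None)[0]
print('disc',s[:2],np.sqrt(s[2]+s[0]**2+s[1]**2),np.linalg.norm(W-s[:2],axis=1))
E
```

```text
top 60 [251.5541 147.5198] [ 13.5   12.5  836.75] z102 [0.5706 0.0226] z130 [0.5645 0.0216]
top 60 [232.9551 184.4867] [ 10.875  11.75  629.75 ] z102 [0.4712 0.0731] z130 [0.4679 0.0707]
top 80 [251.9039 147.7741] [  14.375   13.5   1203.   ] z102 [0.5699 0.0217] z130 [0.5638 0.0207]
top 80 [233.1085 184.4447] [ 11.875  13.5   959.375] z102 [0.4713 0.0727] z130 [0.468  0.0703]
side 60 [277.491  173.2428] [ 10.75    7.375 479.25 ] z102 [0.5833 0.0404] z130 [0.5633 0.0202]
side 80 [277.46   173.2598] [ 11.5     8.125 569.125] z102 [0.5832 0.0404] z130 [0.5632 0.0202]
side 80 [245.3086 182.1165] [  9.75    4.125 222.75 ] z102 [0.4735 0.075 ] z130 [0.457  0.0536]
side 80 [273.8193 205.0132] [  49.875   19.75  2415.125] z102 [ 0.4818 -0.0574] z130 [ 0.465  -0.0746]
disc [0.5622 0.02  ] 0.07264197074021705 [0.0732 0.0734 0.0726 0.0732 0.0718 0.0729 0.0713]
```

Both views agree. The axis is at about (0.563, 0.0205) and the button at about (0.4715, 0.0735), so r is about 0.106 against a nominal 0.105, and the fitted disc radius is 0.0726 against 0.072. The arm angle is about 150°. Next I'll check IK over the arc and move above the button.

```bash
cat >> h.py <<'E'
from scipy.spatial.transform import Rotation as Ro
C=np.array([.5628,.0203]); TH0=np.radians(150.2)
def pose(dth,tipz,r=.107,tang=.008,sg=1):
    """table-frame finger pose; dth = table angle; tang>0 towards fence (ccw)"""
    th=TH0+dth; u=np.array([np.cos(th),np.sin(th)]);v=np.array([-u[1],u[0]])
    p=C+r*u+tang*v
    y=np.r_[sg*u,0];x=np.array([0,0,-1.]);z=np.cross(x,y)
    return np.r_[p,tipz+.073],Ro.from_matrix(np.c_[x,y,z]).as_quat()
E
python3 - <<'E'
from h import *
np.set_printoptions(precision=3,suppress=True)
for sg in(1,-1):
  for d in(0,25,50):
    for z in (.09,.2):print(sg,d,z,arm.ik(*pose(np.radians(d),z,sg=sg)))
E
```

```text
1 0 0.09 [ 0.014  0.573 -0.295  2.076  0.314  0.535  2.114]
1 0 0.2 [-0.034  0.387 -0.211  1.96   0.11   0.805  2.315]
1 25 0.09 [ 0.178  0.57  -0.395  2.112  0.42   0.534  2.531]
1 25 0.2 [ 0.118  0.372 -0.288  1.995  0.145  0.794  2.805]
1 50 0.09 [-0.661  0.85   1.131  2.114 -1.039  0.909 -1.691]
1 50 0.2 [-0.717  0.602  1.136  1.996 -0.667  0.98  -2.034]
-1 0 0.09 [-0.441  0.584  0.372  2.09  -0.404  0.536 -0.294]
-1 0 0.2 [-0.56   0.417  0.522  1.976 -0.28   0.819 -0.402]
-1 25 0.09 [-0.284  0.557  0.275  2.126 -0.307  0.495  0.139]
-1 25 0.2 [-0.425  0.385  0.454  2.011 -0.233  0.795  0.08 ]
-1 50 0.09 [-0.133  0.56   0.201  2.099 -0.222  0.502  0.585]
-1 50 0.2 [-0.275  0.392  0.387  1.985 -0.202  0.801  0.579]
```

Sign −1 stays well inside the joint ranges over the whole arc.

```bash
sed -i 's/sg=1)/sg=-1)/' h.py; python3 - <<'E'
from h import *
np.set_printoptions(precision=4,suppress=True)
arm.move_gripper(0.0,40)
p,q=pose(0,.23); arm.movep(p,q)
p,q=pose(0,.125); arm.line_to(p,.12,ori=q)
print(arm.read_time(),arm.read_opening(),arm.read_tool_pos()-p,arm.read_ft_force())
for n in("top","side"):
    im=snapshot(n); a=im[110:215,190:310] if n=="top" else im[130:230,220:320]
    cv2.imwrite(f"pics/{n}1.png",cv2.resize(a,None,fx=5,fy=5,interpolation=cv2.INTER_CUBIC))
E
```

```text
4.0667 -0.001185085032189305 [ 0.0005 -0.      0.0005] [ 0.1285  0.156  -0.772 ]
```

View pics/top1.png

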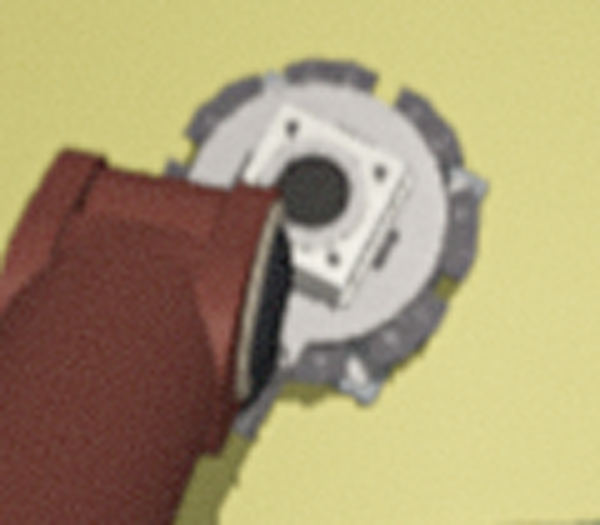

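View pics/side1.png

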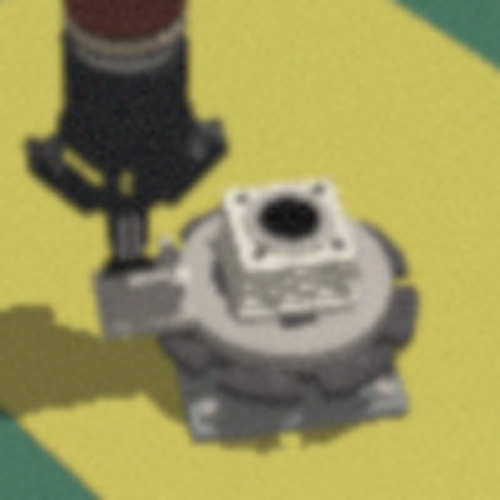

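The closed fingertips are directly above the button. In the side view they end at about (125,265) in the crop, just over the black top. The knuckles sit well above the height of the barrel. Pressing down now, watching the force.

```bash
python3 - <<'E'
from h import *
np.set_printoptions(precision=4,suppress=True)
for z in(.110,.104,.101,.098,.095,.092,.090):
    p,q=pose(0,z); arm.line_to(p,.04,ori=q)
    f=arm.read_ft_force(); print(z,arm.read_tool_pos()-p,f)
    if abs(f[2])>25: break
print(arm.read_time())
E
```

```text
0.11 [-0.0001 -0.0001 -0.0003] [-0.7333  0.3744  0.0103]
0.104 [-0.0002 -0.     -0.0003] [-1.0936  0.3119  0.1359]
0.101 [ 0.0004 -0.      0.0003] [ 0.4083 -0.8199  2.8867]
0.098 [ 0.0004 -0.      0.0002] [1.0021 0.5333 4.1639]
0.095 [ 0.0004 -0.      0.0002] [0.1956 0.0931 4.1743]
0.092 [0.0004 0.     0.0002] [0.9335 0.9938 4.7206]
0.09 [ 0.0004 -0.      0.0003] [1.537  0.6693 4.8857]
6.2417
```

The contact height (about 0.1015) and spring force match the description, and the plunger is now pressed about 12 mm. Pushing round while pressed, to well past the starting notch.

```bash
python3 - <<'E'
from h import *
np.set_printoptions(precision=4,suppress=True)
for d in range(3,25,3):
    p,q=pose(np.radians(d),.0895); arm.line_to(p,.03,ori=q)
    th=TH0+np.radians(d); f=arm.read_ft_force(); v=np.array([-np.sin(th),np.cos(th)])
    print(d,arm.read_tool_pos()-p,f,'tang',f[:2]@v,'rad',f[:2]@[np.cos(th),np.sin(th)])
    if np.linalg.norm(f[:2])>20: break
print(arm.read_time())
im=snapshot("top");cv2.imwrite("pics/top2.png",cv2.resize(im[110:215,190:310],None,fx=5,fy=5,interpolation=cv2.INTER_CUBIC))
im=snapshot("side");cv2.imwrite("pics/side2.png",cv2.resize(im[130:230,220:320],None,fx=5,fy=5,interpolation=cv2.INTER_CUBIC))
E
```

```text
3 [ 0.0002 -0.0004  0.0004] [-0.0548 -0.6003  5.6929] tang 0.5605470151929443 rad -0.22175683019476466
6 [ 0.0002 -0.0004  0.0004] [ 0.0325 -1.44    5.0961] tang 1.3044129858687952 rad -0.6108669681764927
9 [ 0.0002 -0.0004  0.0004] [ 0.9221 -1.3247  5.8492] tang 0.9109096039597867 rad -1.3323705601394404
12 [ 0.0002 -0.0004  0.0004] [ 0.6928 -0.8338  5.3603] tang 0.582053714291536 rad -0.914549228275689
15 [ 0.0002 -0.0004  0.0004] [-0.0991 -0.594   5.8601] tang 0.5995980130542888 rad -0.055940203391406845
18 [ 0.0003 -0.0003  0.0004] [ 0.5822 -1.3619  5.8088] tang 1.2140942987359564 rad -0.8483611416752325
21 [ 0.0002 -0.0003  0.0003] [ 0.7181 -0.7033  5.3223] tang 0.5851908346318921 rad -0.8172489255328002
24 [ 0.0002 -0.0003  0.0004] [ 0.5476 -1.4532  5.6425] tang 1.3904346039135507 rad -0.6916383860037036
8.9167
```

View pics/side2.png

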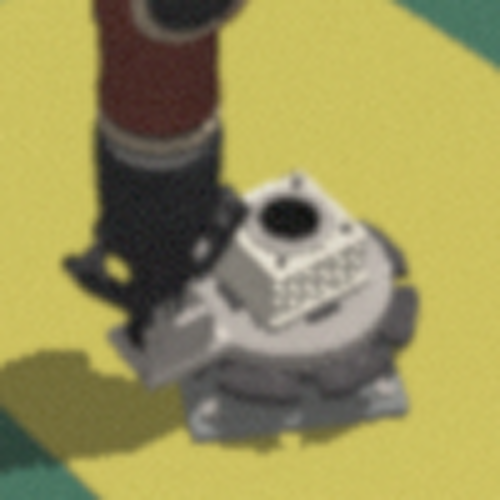

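View pics/top2.png

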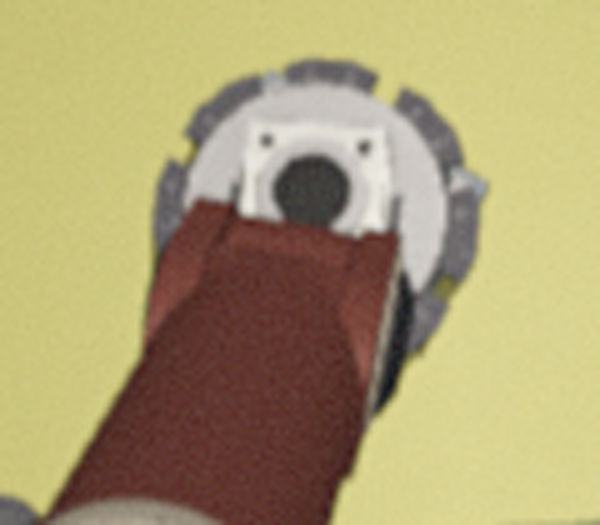

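The table and barrel have rotated about 22–24°, with low forces (≤1.5 N sideways). Now I'll release the plunger and keep the fingertip above the raised button height. From there I'll push on the fence until the force shows the latch has caught.

```bash
python3 - <<'E'
from h import *
np.set_printoptions(precision=4,suppress=True)
Z=.107
p,q=pose(np.radians(24),Z); arm.line_to(p,.05,ori=q); print('up',arm.read_ft_force())
for d in list(range(27,43,3))+list(np.arange(43,52,.5)):
    p,q=pose(np.radians(d),Z); arm.line_to(p,.03 if d<43 else .015,ori=q)
    th=TH0+np.radians(d); f=arm.read_ft_force(); v=np.array([-np.sin(th),np.cos(th)])
    print(d,'tang %.2f'%(f[:2]@v),'z %.2f'%f[2])
    if f[:2]@v<-5 or np.linalg.norm(f[:2])>7: break
print(arm.read_time(), arm.read_tool_pos()-p)
E
```

```text
up [-0.7986  0.0965  0.1021]
27 tang -0.68 z -0.05
30 tang -1.29 z -2.24
33 tang -1.61 z -1.06
36 tang -1.28 z -1.07
39 tang -1.81 z -0.44
42 tang -0.79 z -0.39
43.0 tang -2.44 z 0.36
43.5 tang -3.09 z 0.74
44.0 tang -2.77 z 0.15
44.5 tang -2.23 z 0.92
45.0 tang -1.78 z -0.48
45.5 tang -2.43 z 0.05
46.0 tang -0.35 z 0.12
46.5 tang -0.05 z -0.25
47.0 tang -0.43 z 0.54
47.5 tang -0.48 z -0.06
48.0 tang -0.60 z -0.53
48.5 tang -0.75 z 0.66
49.0 tang -0.53 z 0.51
49.5 tang -0.71 z 0.70
50.0 tang -3.39 z 0.83
50.5 tang -5.08 z 2.67
15.5417 [-0.0006  0.0012 -0.0001]
```

The force rose at a commanded 50°, which is about 47.5° of table angle after the roughly 2.2° fence gap. That fits the far side of the latch play at the 45° notch. I'll back off, retreat and look.

```bash
python3 - <<'E'
from h import *
np.set_printoptions(precision=4,suppress=True)
d=np.radians(50.)
p,q=pose(d,.107,tang=.003); arm.line_to(p,.04,ori=q); print(arm.read_ft_force())
p,q=pose(d,.108,tang=.0); arm.line_to(p,.04,ori=q)
p,q=pose(d,.23,tang=.0); arm.line_to(p,.12,ori=q)
arm.movep(np.array([.25,.52,.36]),q)
print(arm.read_time(),arm.read_ft_force())
for n in("top","side"):
    im=snapshot(n); cv2.imwrite(f"pics/{n}3.png",im); a=im[110:215,200:310] if n=="top" else im[150:230,230:310]
    cv2.imwrite(f"pics/{n}3z.png",cv2.resize(a,None,fx=5.4,fy=5.4,interpolation=cv2.INTER_CUBIC))
    roi=(210,115,300,210) if n=="top" else (235,160,305,225)
    for thr in (60,80):
      for c,s in blobs(im,roi,thr):
        P=ray(n,c,.102)[:2];r=P-C
        print(n,thr,c,s[:2],P,np.linalg.norm(r),np.degrees(np.arctan2(r[1],r[0]))%360-np.degrees(TH0))
E
```

```text
[0.2237 0.4088 0.9845]
19.3417 [0.0381 0.548  0.0653]
top 60 [251.4683 147.4909] [13.5  12.75] [0.5707 0.0229] 0.008298544925366417 -132.2883359277907
top 80 [251.8346 147.6321] [14.375 13.375] [0.5703 0.0219] 0.007656509314827955 -138.36746566510183
top 80 [264.694  187.4594] [13.   12.25] [ 0.4621 -0.0114] 0.10554096916776358 47.266704934568196
side 60 [277.5049 173.0776] [10.5   7.25] [0.5839 0.041 ] 0.029560654227809208 -105.74710363266603
side 60 [258.8484 200.0273] [11. 10.] [ 0.4586 -0.0127] 0.10929918693721394 47.37311996792948
side 80 [277.4804 173.0962] [11.125  7.875] [0.5838 0.041 ] 0.029462514815409572 -105.6015707003416
side 80 [257.4011 198.0611] [14.75  18.875] [ 0.4603 -0.0035] 0.10525389713878261 42.87615333642029
side 80 [296.8799 197.8466] [7.125 6.   ] [ 0.5583 -0.0803] 0.1007260661668611 117.22700395285591
side 80 [282.044  207.7296] [29.75  11.875] [ 0.4944 -0.0815] 0.12264457438882569 85.91435555887486
```

```bash
python3 -c "
import cv2,numpy as np
a=cv2.imread('pics/top3z.png');b=cv2.imread('pics/side3z.png');print(a.shape,b.shape)"
```

```text
(567, 594, 3) (432, 432, 3)
```

View pics/top3z.png

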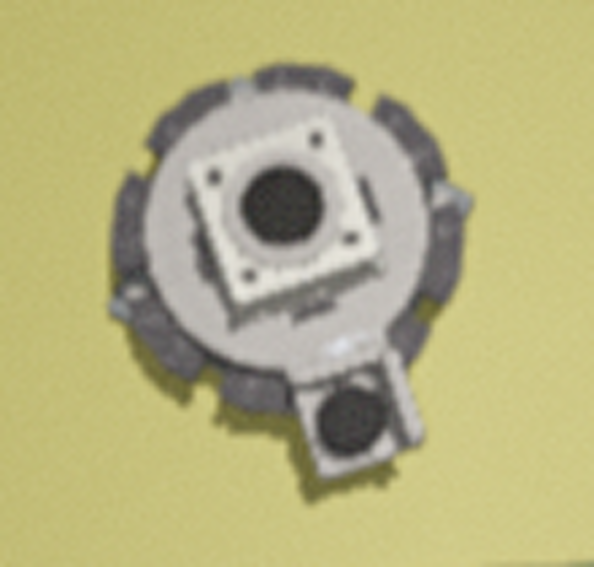

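View pics/side3z.png

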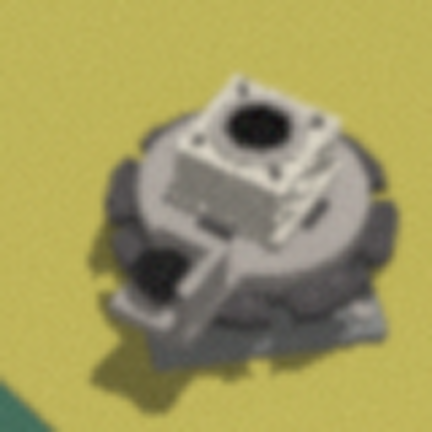

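The top view shows the button at 47.3° of rotation, r = 0.1055. The force trace also fits a latch: it drops at 46°, then stays low for 3.5° (equal to the ±0.03 play) before hitting a hard stop at 50°. As an independent check that the plunger is up, I'll compare the button's upper rim in the side view with projections for up (0.102) and riding (0.093).

```bash
python3 - <<'E'
from h import *
np.set_printoptions(precision=2,suppress=True)
def rim(n,c,z):
    k=camera_info(n);a=np.linspace(0,2*np.pi,73)
    X=np.c_[c[0]+.018*np.cos(a),c[1]+.018*np.sin(a),np.full(73,z)]
    P,_=cv2.projectPoints(X,cv2.Rodrigues(k['R'])[0],k['t'],np.array([[k['fx'],0,k['cx']],[0,k['fy'],k['cy']],[0,0,1]]),None)
    return P[:,0]
for tag,b in(("0",(.4715,.0727)),("3",None)):
    im={n:cv2.imread(f"pics/{n}{tag}.png") for n in("top","side")}
    for z in(.102,.093):
        if tag=="0": px=np.array([233.1,184.44])
        else: px=np.array([264.69,187.46])
        c=ray("top",px,z)[:2]; s=rim("side",c,z)
        row=s[:,1].min(); col=s[s[:,1].argmin(),0]
        print(tag,z,c,'side rim top row',row,'col',col,'left',s[:,0].min(),'right',s[:,0].max(), 'r',np.linalg.norm(c-C))
    g=im["side"].max(2); cc=int(round(col))
    for x in(cc-2,cc,cc+2):print(x,[(y,int(g[y,x])) for y in range(int(row)-7,int(row)+6)])
E
```

```text
0 0.102 [0.47 0.07] side rim top row 178.86886316059375 col 245.3735581705764 left 239.6830935215026 right 250.70827270308618 r 0.10545327346333058
0 0.093 [0.47 0.07] side rim top row 180.49656817859957 col 245.49774794052632 left 239.84348672385664 right 250.80086676534305 r 0.10492852336884485
243 [(173, 188), (174, 187), (175, 186), (176, 189), (177, 187), (178, 187), (179, 163), (180, 109), (181, 55), (182, 38), (183, 37), (184, 74), (185, 121)]
245 [(173, 185), (174, 188), (175, 188), (176, 187), (177, 187), (178, 176), (179, 144), (180, 81), (181, 37), (182, 37), (183, 53), (184, 106), (185, 155)]
247 [(173, 189), (174, 189), (175, 192), (176, 191), (177, 187), (178, 182), (179, 157), (180, 92), (181, 42), (182, 40), (183, 55), (184, 110), (185, 154)]
3 0.102 [ 0.46 -0.01] side rim top row 194.99339269478187 col 259.4851401707546 left 253.70960897110717 right 265.1789543561913 r 0.10553916998115503
3 0.093 [ 0.46 -0.01] side rim top row 196.73567035606837 col 259.6578215065057 left 253.91888474437195 right 265.31903573706876 r 0.10459459907139027
258 [(189, 171), (190, 169), (191, 155), (192, 127), (193, 99), (194, 86), (195, 75), (196, 51), (197, 35), (198, 35), (199, 35), (200, 38), (201, 33)]
260 [(189, 172), (190, 172), (191, 161), (192, 134), (193, 104), (194, 96), (195, 81), (196, 52), (197, 39), (198, 38), (199, 36), (200, 40), (201, 40)]
262 [(189, 163), (190, 171), (191, 170), (192, 159), (193, 129), (194, 100), (195, 90), (196, 60), (197, 41), (198, 35), (199, 32), (200, 36), (201, 42)]
```

The rim lies 0.8 px below the "up" prediction. It was 1.0 px below in the first picture, when the plunger was known to be up. If it were riding, the offset would be about 2.7 px, so the plunger has popped up. Last step: check the bystanders, then hand in.

```bash
python3 - <<'E'
from h import *
a=cv2.imread("pics/top0.png").astype(int);b=snapshot("top").astype(int)
m=(np.abs(a-b).max(2)>45).astype(np.uint8)
n,l,s,c=cv2.connectedComponentsWithStats(m)
print([s[i].tolist() for i in range(1,n) if s[i][4]>15])
print(arm.read_ft_force(),arm.read_time()); ticket.finish_job()
E
```

```text
[[267, 142, 3, 9, 16], [233, 145, 8, 16, 51], [242, 159, 8, 12, 53], [252, 160, 13, 8, 57], [224, 171, 27, 33, 412], [253, 171, 25, 32, 415], [0, 263, 23, 39, 437], [45, 262, 120, 73, 1195], [8, 283, 171, 86, 1920], [165, 328, 13, 9, 42], [185, 334, 15, 6, 31], [200, 337, 13, 5, 25], [248, 358, 21, 21, 128], [178, 365, 31, 9, 67], [275, 373, 16, 11, 68], [245, 376, 14, 8, 38], [199, 378, 28, 6, 65], [238, 378, 10, 6, 26]]
[-0.26181466  0.06402486  0.2593034 ] 19.4917
the job is handed in; nothing more can be done
```

The turntable on the farthest stand (the one with the barrel) is at its next counter-clockwise notch. As far as I can measure, it is locked there. I handed the job in at 19.5 s.

With the gripper shut, I pressed the plunger about 12 mm and turned the table about 22° with it held down. I then released the plunger and pushed the fence from just above the button until the latch caught, and retreated clear.

**Last checks:**
- **Angle:** the button measures about 47.3° round from my start estimate, at a radius of 105.5 mm. That is 2.3° beyond the nominal 45°. The latch play accounts for about 1.7° of it, and the table was left against the far side of that play. The remaining 0.6° or so I put down to measurement error and any play already taken up at the start.
- **Latch:** the push force dropped, stayed low for 3.5° (about the full latch play), then rose to a stop at about 5 N. I did not push the table the other way to test it.
- **Plunger height:** in the side view the button's rim matches the "up" height (0.8 px off, against 1.0 px at the start). If it were still riding under the plate, it would be about 2.7 px off.
- **Surroundings:** between the first and last top pictures, only the stand's turned parts and the robot with its shadow changed. The robot was clear of everything, with wrist force at noise level.

One disagreement: the dark-spot measurement in the side view put the button at a radius of 105 or 109 mm depending on the threshold. A dark area beside the button blurs into it there, so I relied on the top view and the rim instead.

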